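# Roll the dry clay tube into its covered bay

## Robot

A 7-joint arm with a two-finger parallel gripper is mounted at the origin on a cart in front of the work surface, level with it; the furniture and walls round the work are solid. World frame = base frame: x ahead of the robot, y to its left, z up, the work surface at z = 0. Lengths are in m, angles in rad, forces in N, time in s.
With the tool pointing down it reaches from about 0.425 to 0.875 m from the base axis. Payload 4.7 kg.
Tool frame: the origin (TCP) lies midway between the tips of the shut fingers; the grasp point (between the pads) lies 19 mm behind it; z points along the fingers, x is the direction in which the jaws open and shut, and the axes are right-handed (so a half turn about z gives the same grasp; the last joint's range is limited). The gripper opens to 87 mm and grips with 3 to 60 N. Pads are 19 mm wide; open, the fingers measure 117 mm over their backs; the gripper's body (75 mm by 190 mm) begins 51 mm behind the grasp point.
Start: joints at [1.279, 0.321, -0.07, 1.45, 0.023, 1.371, -0.057], TCP at [0.196, -0.62, 0.223] pointing down, gripper open.
Joint ranges: [-2.86, 2.86], [-0.3, 2.09], [-1.38, 1.24], [0.06, 2.45], [-1.56, 4.7], [0.09, 2.05], [-2.69, 2.69]. Speed limits (rad/s): [2.57, 2.57, 3.14, 3.14, 3.14, 3.14, 3.14].

## Interface

Orientations are given as a rotation vector (axis times angle).
In Python, from bench import get_state, eyes, ticket gives the robot as it stands.
- The arm moves only by the tool carry_out, never from a script. Its argument "motion" is a list of rows, each a list of 2 entries, a list of its own where there are three numbers: the shift along the world's x, y, z in m, then the turn about the world's z in rad. A call has 1 to 20 rows; each row is the pose to reach, as a shift and turn from the pose commanded when the call began; what a row does not reach only later rows make up. A row lasts 1/10 s, in which the tool goes at most 50 mm and 8.59 degrees, less where a joint would pass 70% of its speed; a pose out of reach is approached as far as the arm can. A call with a gripper value outside its range is refused whole. "grip" is the gripper command: -1 is fully open, 1 is shut, values between are in proportion, set as the call begins (left out, the last holds). The fingers move at their own pace and stop on an object; "squeeze" is the grip in N (left out, the last holds). Time passes only in rows, so rows that repeat a pose let the fingers close. It gives the time, the measured TCP pose, the force and the opening at its end, in the units of the state.
- get_state(): the state, without advancing time (a new reading comes with each control period).
- eyes.get_image(name): name is "scene" or "top" or "wrist"; returns a dict with "pixels" (400x640x3 uint8, blue, green, red), "mtx" (3x3 intrinsics, pixels), "dist_coeffs" ([k1, k2, p1, p2, k3] as OpenCV has them; the pictures are not rectified), "extrinsics" (4x4, takes a point from camera to world coordinates). Camera axes: x right, y down, z forward; pixel columns grow to the right and rows downward; lengths in m; the calibration is good to about 2 mm. A picture is of the moment at which its call begins. There is no depth.
- ticket.close_job(): hands the job in, once; it reports no verdict.
The state is a dict: "time": time; "joint_positions": joint angles; "qd": joint speeds; "joint_torque": joint torques, N m; "position": TCP position; "tool_rot": TCP orientation; "ft_force": force on the tool from outside, world axes, zero at the start; "torque": the same for the moment, N m; "grip_width": opening from 0.0 (shut) to 1.0 (fully open).
Only numpy, scipy, OpenCV 4.12 (cv2) and the standard library are available. Lean on these libraries where they do the work, as an engineer would, in place of code of your own. Each camera call takes 0.05 s, during which the arm holds its last target. There are 200 camera calls.

## Task

Pick up the wooden pusher by its handle and use its blade to roll the dry clay tube gently along the track, over the low hump and into the covered bay under the hood, until you feel the sprung buffer at the end give; hold it lightly against the buffer for a moment, then ease off slowly so that the tube stays in the bay. The unfired tube is brittle: move it only with the pusher, never by hand, never hit it or press it hard, and never race it. Finally lay the pusher back on the table beside the track, standing on its blade and foot as you found it, without disturbing the other things.

Things in the scene. Friction and masses are not known exactly. Their poses are not given: they have to be found in the camera images.
- track: Wooden track fixed to the table, 124 wide (x) x 360 long (y), origin at the centre of its underside. The tube is rolled along its own -y axis (to the robot's right at yaw 0). Channel floor 12 mm above the table; channel 92 mm wide between rails whose tops are 24 mm above the table. The last 110 mm (own y -70 to -180 mm) is under a hood.
- mouth (a point): Centre of the hood's open mouth, own y = -70 mm of the track, 32 mm above the table (height of the tube's axis). Hood: inner width 100 mm, roof from 86 to 94 mm above the table, end closed. Hump and buffer in it are set anew each time: hump 4 mm high, near ramp 35 mm long, crest 11 to 45 mm past this point, NOT measured: feel for it. The blade must ride above the hump.
- hood_end (a point): Top centre of the hood's closed end, own y = -180 mm of the track, 94 mm above the table. Inside: past the hump the tube lies in a hollow, its centre 24 mm past the crest, at a sprung rubber buffer. The buffer gives from 2.5 N, 1.25 N more per mm, hard after 4 mm; rolling takes under 2 N, so 4 to 7 N means buffer. Let off at about 20 mm/s, or it may throw the tube back.
- tube_mid (a point): Centre of the reddish-brown unfired clay tube, 40 mm outer diameter, 84 mm long, about 200 g, lying across the track between the rails on the channel floor; it rolls freely. Its orientation turns as it rolls. Brittle: it chips if the pusher presses it with more than 12 N.
- tube: The same clay tube as a body; its origin is also at its centre, its own x axis is the tube's axis.
- pusher: Loose wooden pusher like a small rake, 200 long, 130 g, standing beside the track on its blade and tail foot; origin under the handle's middle, level with the blade's lower edge; own z up. Blade: 60 mm wide (x), 44 mm high, its flat front face 100 mm from the origin on the own -y side. Tail foot (30 mm wide) at own y = +83 to +97 mm.
- handle (a point): Middle of the pusher's level handle bar, 30 mm above its underside: the place to grip, from above, across the bar, which is 18 mm wide (x) x 18 mm high and runs along the pusher's own y.
- blade (a point): Point on the pusher's front face, mid-width, 20 mm above the blade's lower edge, 100 mm from the handle's middle along own -y.
- block: Loose planed wooden block 46x80x22 mm; leave alone. Origin under its centre.
- lump: Loose lump of brown clay, hard, 47x55x37 mm; leave alone. Origin under its centre.
- ferrule: Short brass tube standing upright, 13 mm across, 29 mm high; leave alone. Origin under its centre.

How it is judged:
On the way, in this order (a step that is already met when the one before it is completed fails the run):
1. the pusher is picked up by its handle (height (world z) of handle above 0.037 m and contact force between the fingers and pusher above 2 N), for 0.2 s.
2. the tube is over the hump and held on the sprung buffer by the pusher with 3 to 12 N, for 0.3 s (y of tube_mid in the frame of track below -0.094 m and contact force between pusher and tube between 3 and 12 N and linear speed of tube below 0.02 m/s), for 0.3 s.
At the end, for the whole second after the job is handed in: The tube lies at rest in the bay behind the hump (its centre at own y < -94 mm of the track, less than 38 mm above the table), clear of the pusher's push; the pusher stands level (within 0.08 rad) and at rest on the table, handle middle below 36 mm, released (y of tube_mid in the frame of track below -0.094 m and linear speed of each of tube, pusher below 0.01 m/s and height (world z) of tube_mid below 0.038 m and angle between pusher's own z axis and vertical below 0.08 rad and height (world z) of handle below 0.036 m and contact force between pusher and tube below 0.1 N); the robot touches nothing.
It fails at once if the pusher presses or knocks the tube with more than 12 N (contact force between pusher and tube above 12 N).
It fails at once if the gripper or arm touches the tube (contact force between any of the fingers, the arm and tube above 0.3 N).
It fails at once if the tube races faster than 0.35 m/s or is lifted off the track (linear speed of tube above 0.35 m/s or height (world z) of tube_mid above 0.06 m).
It fails at once if another thing is shifted by more than 20 mm (distance of any of block, lump, ferrule from where it was at the start of the episode above 0.02 m).
It also fails if it takes over 64 s, if anything falls off the work surface, if the arm or the gripper's body presses on something with over 40 N, if the wrist force passes 120 N, or if a joint passes its speed limit or range.

## Working session

There is one attempt and no reset: what is moved stays moved. The work goes in short steps, Python scripts to look and compute and a tool call to move; the robot and the scene stay as the last step left them, time stands still between calls to the robot, and variables do not carry over. Pictures are saved under pics/ and viewed, about 8 in all and at most 12, crops included, and the job is handed in when it is done.

Besides the shell and the picture viewer there is one more tool, called as name(argument=value, ...) on one line, values as JSON. carry_out: Moves the arm, as the interface text tells. Its arguments: {"type":"object","properties":{"motion":{"type":"array","items":{"type":"array"}},"grip":{"type":"number"},"squeeze":{"type":"number"}},"required":["motion"]}

```bash
mkdir -p pics; cat > h.py <<'E'
import numpy as np, cv2
from bench import get_state, eyes, ticket
def grab(n,save=None):
    d=eyes.get_image(n)
    if save: cv2.imwrite('pics/'+save,d['pixels'])
    return d
def ray(d,px,z):
    u=cv2.undistortPoints(np.array([[px]],float),np.array(d['mtx']),np.array(d['dist_coeffs']))[0,0]
    T=np.array(d['extrinsics']); v=T[:3,:3]@[u[0],u[1],1]; o=T[:3,3]
    return o+v*(z-o[2])/v[2]
def proj(d,P):
    T=np.linalg.inv(np.array(d['extrinsics'])); 
    r=cv2.Rodrigues(T[:3,:3])[0]
    return cv2.projectPoints(np.array(P,float).reshape(-1,1,3),r,T[:3,3],np.array(d['mtx']),np.array(d['dist_coeffs']))[0][:,0]
E
python3 - <<'E'
from h import *
s=get_state(); print(s)
for n in('top','scene'):
    d=grab(n,n+'0.png'); print(n,np.round(d['extrinsics'],3).tolist())
E
```

```text
{'time': 0.0, 'joint_positions': array([ 1.27908245,  0.32183034, -0.07008708,  1.4516508 ,  0.02261044,
        1.37081415, -0.05692619]), 'qd': array([-1.40932268e-05,  2.81827851e-05,  4.75491361e-04, -8.12778518e-05,
       -1.59952422e-03,  4.48093232e-04, -9.78476476e-04]), 'joint_torque': array([ 1.22344559e-04, -4.91285419e+01, -4.04483937e-01, -3.12528455e+01,
       -6.42550481e-02,  4.36899439e-02,  1.73968556e-04]), 'position': array([ 0.19547954, -0.61933297,  0.22146893]), 'tool_rot': array([-2.53303940e+00,  1.85654309e+00,  2.52214105e-03]), 'ft_force': array([-0.31408982, -1.07524108,  0.67443874]), 'torque': array([ 0.00827561,  0.02819026, -0.02085606]), 'grip_width': 0.9990594641311171}
top [[-0.003, -0.997, 0.077, 0.453], [-1.0, 0.004, 0.014, 0.003], [-0.015, -0.076, -0.997, 1.117], [0.0, 0.0, 0.0, 1.0]]
scene [[-0.644, -0.548, 0.534, 0.089], [-0.765, 0.445, -0.466, 0.382], [0.017, -0.709, -0.705, 0.682], [0.0, 0.0, 0.0, 1.0]]
```

View pics/top0.png

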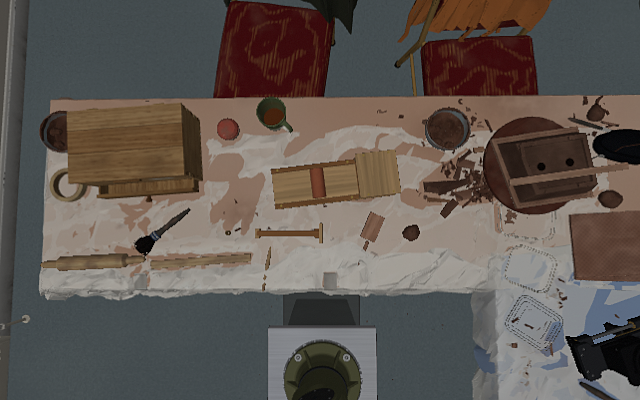

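View pics/scene0.png

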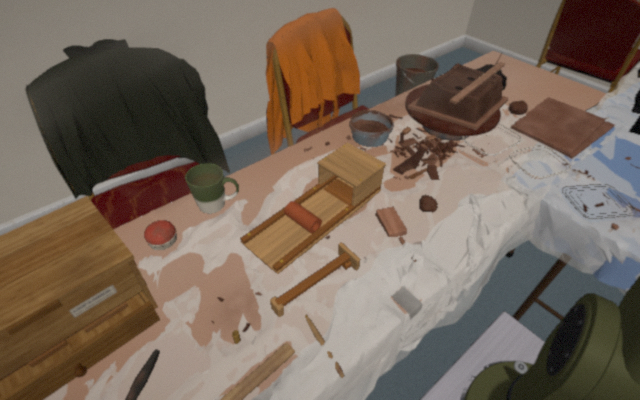

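The top view shows the track from (273,187) to (400,170) with the hood at its right end. The tube is at (317,181), the pusher at (255–322,233) with its blade on the right, the block at (372,228) and the lump at (411,232). I'll enlarge for the corners.

```bash
python3 - <<'E'
from h import *
a=cv2.imread('pics/top0.png')[135:285,220:430]
b=cv2.resize(a,None,fx=3.8,fy=3.8,interpolation=cv2.INTER_CUBIC)
cv2.imwrite('pics/crop1.png',b)
E
```

```text
(no output)
```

View pics/crop1.png

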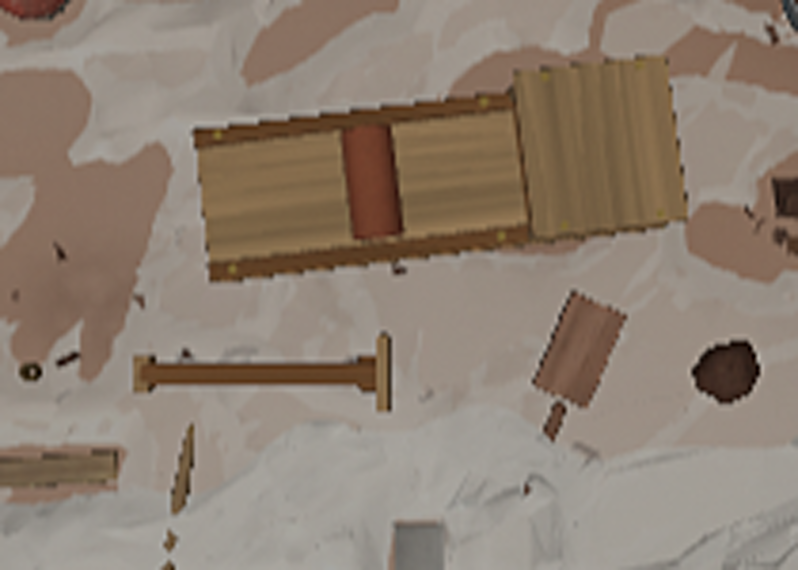

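The crop shows the track's rail corners at (194,130) and (209,282), the hood roof corners at (515,70), (668,57), (687,218) and (532,240), and the tube at (372,181). The bar runs along row 373, the blade front is at column 391 (rows 333–411), and the ferrule is at (30,372).

```bash
python3 - <<'E'
from h import *
d=grab('top')
def c(x,y,z): return ray(d,(220+(x+.5)/3.8-.5,135+(y+.5)/3.8-.5),z)
r1,r2=c(194,130,.024),c(209,282,.024)
h=[c(*p,.094) for p in((515,70),(668,57),(687,218),(532,240))]
print('rails',r1,r2,np.linalg.norm(r1-r2)); print('hood',np.round(h,4),[np.linalg.norm(h[i]-h[i-1]) for i in range(4)])
A=(r1+r2)/2; M=(h[0]+h[3])/2; E=(h[1]+h[2])/2
v=(E-A)[:2]; print('A',A,'M',M,'E',E,'len',np.linalg.norm(v)); ya=np.arctan2(v[1],v[0])+np.pi/2; print('yaw',ya)
t=c(372,181,.048); f=-v/np.linalg.norm(v); print('tube',t,'own y from E', (t-E)[:2]@f-.18)
b1,b2=c(391,333,.044),c(391,411,.044); print('blade',b1,b2,np.linalg.norm(b1-b2))
t1,t2=c(134,356,.035),c(134,391,.035);print('tail',t1,t2)
a,b=c(155,374,.039),c(372,373,.039);print('bar',a,b, 'yaw',np.arctan2(*(b-a)[[1,0]])+np.pi/2)
print('ferr',c(30,372,.029),'block',c(580,349,.022),'lump',c(727,371,.02))
E
```

```text
rails [0.61864852 0.14970867 0.024     ] [0.49946521 0.13731117 0.024     ] 0.11982637597342613
hood [[ 0.6512 -0.0952  0.094 ]
 [ 0.6602 -0.2073  0.094 ]
 [ 0.5417 -0.2187  0.094 ]
 [ 0.5262 -0.1061  0.094 ]] [np.float64(0.12551138172626092), np.float64(0.11245069237438172), np.float64(0.11903429718599463), np.float64(0.11367536085695261)]
A [0.55905687 0.14350992 0.024     ] M [ 0.58867485 -0.10068677  0.094     ] E [ 0.60095439 -0.21303461  0.094     ] len 0.35899777673377653
yaw 0.11697347694415017
tube [0.57505451 0.01022688 0.048     ] own y from E 0.04475850429417319
blade [ 0.45938233 -0.0037471   0.044     ] [ 0.40055512 -0.00347263  0.044     ] 0.058827855099613226
tail [0.44244986 0.19328484 0.035     ] [0.4157602  0.19304168 0.035     ]
bar [0.42876083 0.17639138 0.039     ] [0.42908173 0.01082179 0.039     ] yaw 0.0019381712644901405
ferr [0.43031238 0.27466641 0.029     ] block [ 0.44670944 -0.14983907  0.022     ] lump [ 0.42940837 -0.26317003  0.02      ]
```

carry_out(motion=[[[0.304,0.37,0],0.6],[[0.304,0.37,0],0.6],[[0.304,0.37,0],0.6],[[0.304,0.37,0],0.6],[[0.304,0.37,0],0.6],[[0.304,0.37,0],0.6],[[0.304,0.37,0],0.6],[[0.304,0.37,0],0.6],[[0.304,0.37,0],0.6],[[0.304,0.37,0],0.6],[[0.233,0.716,-0.073],1.266],[[0.233,0.716,-0.073],1.266],[[0.233,0.716,-0.073],1.266],[[0.233,0.716,-0.073],1.266],[[0.233,0.716,-0.073],1.266],[[0.233,0.716,-0.073],1.266],[[0.233,0.716,-0.073],1.266],[[0.233,0.716,-0.073],1.266],[[0.233,0.716,-0.073],1.266],[[0.233,0.716,-0.073],1.266]], grip=-0.2, squeeze=40)

```text
time: 2.15
position: [0.429, 0.0948, 0.1497]
tool_rot: [3.141, 0.0, 0.0]
ft_force: [0.0, 0.3, -0.2]
grip_width: 0.599
```

```bash
python3 - <<'E'
from h import *
s=get_state(); print(s['time'],s['position'],s['tool_rot'],s['ft_force'],s['joint_positions'])
d=grab('wrist','wrist1.png'); print(np.round(d['extrinsics'],3).tolist())
print(proj(d,[[.430,.096,.039],[.43,-.003,.044],[.43,.19,.035]]))
E
```

```text
2.15 [0.42902858 0.09484474 0.14969058] [3.14086071e+00 7.92405365e-05 4.45807887e-04] [ 0.03452247  0.2676055  -0.17145162] [ 0.57137958 -0.06987683 -0.80934181  2.0164241  -0.05398273  1.17383855
 -0.21580889]
[[1.0, -0.001, -0.0, 0.429], [-0.001, -0.969, -0.247, 0.162], [-0.0, 0.247, -0.969, 0.311], [0.0, 0.0, 0.0, 1.0]]
[[321.10198208 193.9239727 ]
 [321.11867577 284.7689455 ]
 [321.08139353  95.10749811]]
```

View pics/wrist1.png

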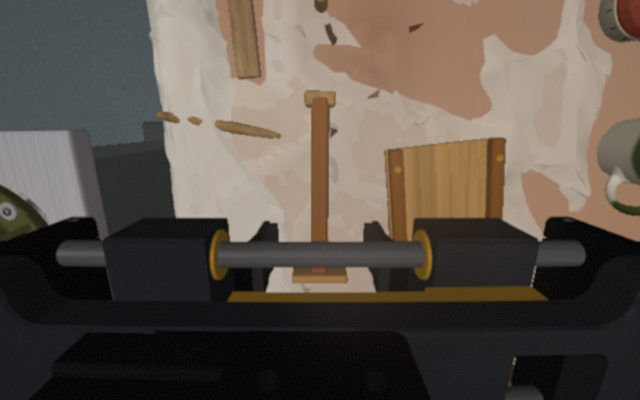

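The wrist view shows the bar centred at column 320 between the fingers, with the tail at row 92 and the blade at row 275. That agrees with the estimate, so I'll descend and grip.

carry_out(motion=[[[0,0.001,-0.04],0],[[0,0.001,-0.08],0],[[0,0.001,-0.11],0],[[0,0.001,-0.13],0],[[0,0.001,-0.137],0],[[0,0.001,-0.137],0]])

```text
time: 2.8
position: [0.4285, 0.0959, 0.012]
tool_rot: [-3.141, 0.002, 0.003]
ft_force: [0.3, -0.4, -0.2]
grip_width: 0.604
```

carry_out(motion=[[[0,0,0],0],[[0,0,0],0],[[0,0,0],0],[[0,0,0],0],[[0,0,0],0],[[0,0,0],0],[[0,0,0],0],[[0,0,0],0]], grip=1, squeeze=40)

```text
time: 3.6
position: [0.4288, 0.0971, 0.0129]
tool_rot: [3.141, 0.002, 0.0]
ft_force: [-2.9, -1.4, 5.6]
grip_width: 0.203
```

carry_out(motion=[[[0,0,0.01],0],[[0,0,0.025],0],[[0,0,0.05],0],[[0,0,0.08],0],[[0,0,0.08],0],[[0,0,0.08],0]])

```text
time: 4.2
position: [0.4289, 0.0969, 0.0929]
tool_rot: [3.141, 0.001, 0.002]
ft_force: [-0.7, -0.0, -2.1]
grip_width: 0.2
```

carry_out(motion=[[[0.03,0.016,0.01],0.03],[[0.06,0.032,0.01],0.06],[[0.09,0.048,0.01],0.09],[[0.115,0.061,0.0],0.117],[[0.128,0.068,0.0],0.117],[[0.128,0.068,0.0],0.117],[[0.128,0.068,0.0],0.117]])

```text
time: 4.9
position: [0.5551, 0.1651, 0.0909]
tool_rot: [-3.136, -0.187, 0.006]
ft_force: [-0.8, -0.0, -2.0]
grip_width: 0.203
```

```bash
python3 - <<'E'
from h import *
s=get_state(); print(s['time'],s['position'],s['tool_rot'],s['ft_force'],s['joint_positions'])
d=grab('scene')
cv2.imwrite('pics/scene1.png',cv2.resize(d['pixels'][120:320,220:420],None,fx=3,fy=3,interpolation=cv2.INTER_CUBIC))
u=np.array([-.1167,.9932,0]);n=np.array([.9932,.1167,0]);O=np.array([s['position'][0],s['position'][1],.08])
for k,y,x,z in(('bladeL',-.1,-.03,0),('bladeR',-.1,.03,0),('bladetopL',-.1,-.03,.044),('tailL',.097,-.015,0)):
  print(k,(proj(d,O+u*y+n*x+[0,0,z])[0]-[220,120])*3)
E
```

```text
4.9 [0.55509581 0.16511757 0.09091848] [-3.13591883 -0.18654179  0.00552338] [-0.83733782 -0.0383804  -2.04984259] [ 0.36613839  0.39664368 -0.84286994  1.75950498  0.32231436  1.13427983
 -0.45885009]
bladeL [220.58327382 307.29154568]
bladeR [162.65716455 264.48502897]
bladetopL [218.62118132 263.05868093]
tailL [-27.07293998 465.02579802]
```

View pics/scene1.png

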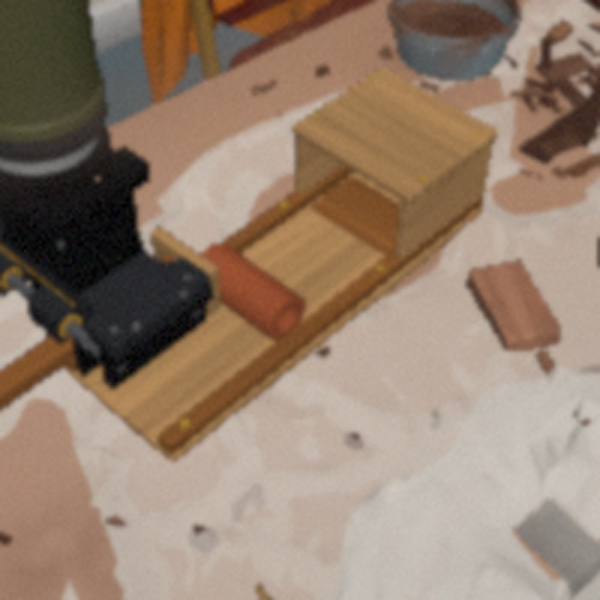

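The scene crop shows the blade top's right corner near (157,230) and its left near (217,275), with the tube just ahead at (255,290). The blade looks slightly lower than predicted, so I'll compare with known hood corners in the same picture.

```bash
python3 - <<'E'
from h import *
d=grab('scene')
P=[[.6512,-.0952,.094],[.6602,-.2073,.094],[.5417,-.2187,.094],[.5262,-.1061,.094]]
print('hood pred',((proj(d,P)-[220,120])*3).round(1).tolist(),'obs (297,130),(382,70),(495,132),(400,195)')
s=get_state();u=np.array([-.1167,.9932,0]);n=np.array([.9932,.1167,0]);O=np.array([s['position'][0],s['position'][1],.078])
print(((proj(d,[O-u*.1+n*.03+[0,0,.044],O-u*.092+n*.03+[0,0,.044],O-u*.1-n*.03+[0,0,.044],O-u*.1-n*.03])-[220,120])*3).round(1).tolist())
cv2.imwrite('pics/z.png',cv2.resize(d['pixels'][180:250,255:320],None,fx=8,fy=8,interpolation=cv2.INTER_CUBIC))
w=grab('wrist'); cv2.imwrite('pics/w2.png',w['pixels'])
print(proj(w,[O+u*.097-n*.015+[0,0,.0],O+u*.097+n*.015+[0,0,.0],O+u*.097-n*.015+[0,0,.03],O+u*.03-n*.009+[0,0,.039],O+u*.08-n*.009+[0,0,.039]]).round(1).tolist())
a=np.zeros((560,520+640//1,3),np.uint8)
E
python3 - <<'E'
import cv2,numpy as np
z=cv2.imread('pics/z.png');w=cv2.imread('pics/w2.png')[60:320,240:400]
z=cv2.resize(z,(440,474)); w=cv2.resize(w,(292,474))
cv2.imwrite('pics/comb.png',np.hstack([z,w]))
E
```

```text
hood pred [[289.6, 122.5], [383.8, 65.6], [494.9, 128.6], [407.2, 198.1]] obs (297,130),(382,70),(495,132),(400,195)
[[159.2, 221.7], [150.6, 227.4], [219.2, 264.5], [221.1, 308.6]]
[[294.2, 73.3], [345.6, 73.3], [288.4, 62.0], [301.8, 201.7], [300.1, 97.2]]
```

View pics/comb.png

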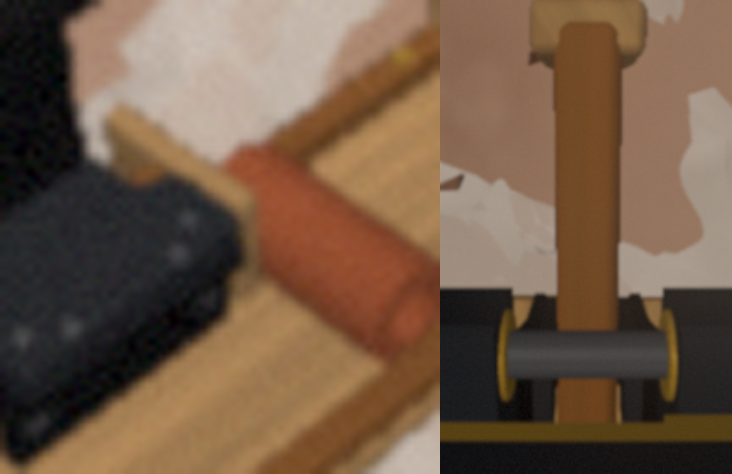

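The blade's corners agree with the prediction to about 1 raw pixel and the tail matches too, so the pusher is level in the grip. Next I'll lower it behind the tube.

carry_out(motion=[[[0,0,-0.02],0],[[0,0,-0.04],0],[[0,0,-0.053],0],[[0,0,-0.058],0],[[0,0,-0.058],0],[[0,0,-0.058],0]])

```text
time: 5.65
position: [0.5572, 0.1653, 0.0354]
tool_rot: [-3.136, -0.185, -0.002]
ft_force: [0.6, 0.3, -0.9]
grip_width: 0.2
```

carry_out(motion=[[[0.0004,-0.003,0],0],[[0.0007,-0.006,0],0],[[0.001,-0.009,0],0],[[0.0014,-0.012,0],0],[[0.0018,-0.015,0],0],[[0.0021,-0.018,0],0],[[0.0024,-0.02,0],0],[[0.0026,-0.022,0],0],[[0.0028,-0.024,0],0],[[0.0031,-0.026,0],0],[[0.0033,-0.028,0],0],[[0.0035,-0.03,0],0],[[0.0038,-0.032,0],0],[[0.004,-0.034,0],0],[[0.0042,-0.036,0],0],[[0.0045,-0.038,0],0],[[0.0047,-0.04,0],0],[[0.0049,-0.042,0],0]])

```text
time: 7.45
position: [0.5616, 0.123, 0.0346]
tool_rot: [3.136, 0.185, 0.0]
ft_force: [-0.5, 0.1, -2.0]
grip_width: 0.206
```

```bash
cat > p.py <<'E'
from h import *
import sys
s=get_state(); O=np.array([.5799,-.0342]); e=s['position'][:2]-O
print(s['time'],'own y',-.1167*e[0]+.9932*e[1],'x',.9932*e[0]+.1167*e[1],'z',s['position'][2],'F along',s['ft_force'][:2]@[-.1167,.9932],s['ft_force'])
E
python3 - <<'E'
from p import *
d=grab('top'); cv2.imwrite('pics/t2.png',cv2.resize(d['pixels'][135:255,220:430],None,fx=3.8,fy=3.8,interpolation=cv2.INTER_CUBIC))
E
```

```text
7.45 own y 0.15823610265753654 x 0.0001471649974480807 z 0.03458598511011935 F along 0.16553245666934988 [-0.46225703  0.11235105 -1.99892692]
```

View pics/t2.png

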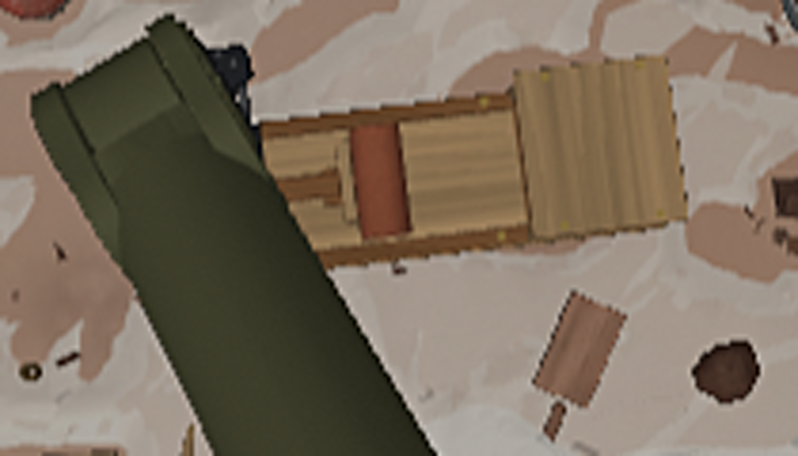

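The blade is centred behind the tube and just touching it, and the tube has already moved a few mm. I'll roll it on at about 30 mm/s.

carry_out(motion=[[[0.0003,-0.0025,0],0],[[0.0006,-0.005,0],0],[[0.0009,-0.008,0],0],[[0.0013,-0.011,0],0],[[0.0016,-0.014,0],0],[[0.002,-0.017,0],0],[[0.0023,-0.02,0],0],[[0.0027,-0.023,0],0],[[0.003,-0.026,0],0],[[0.0034,-0.029,0],0],[[0.0038,-0.032,0],0],[[0.0041,-0.035,0],0],[[0.0045,-0.038,0],0],[[0.0048,-0.041,0],0],[[0.0052,-0.044,0],0],[[0.0055,-0.047,0],0],[[0.0059,-0.05,0],0],[[0.0062,-0.053,0],0],[[0.0066,-0.056,0],0],[[0.0069,-0.059,0],0]])

```text
time: 9.5
position: [0.5685, 0.0639, 0.0346]
tool_rot: [3.136, 0.185, 0.0]
ft_force: [0.1, -0.4, -0.9]
grip_width: 0.204
```

```bash
python3 p.py
```

```text
9.5 own y 0.09877262690153975 x 0.00014264711772094332 z 0.03460577921320883 F along -0.3701918000370354 [ 0.09750127 -0.36127004 -0.86627204]
```

carry_out(motion=[[[0.0002,-0.002,0],0],[[0.0005,-0.004,0],0],[[0.0007,-0.006,0],0],[[0.0009,-0.008,0],0],[[0.0012,-0.01,0],0],[[0.0014,-0.012,0],0],[[0.0016,-0.014,0],0],[[0.0019,-0.016,0],0],[[0.0021,-0.018,0],0],[[0.0024,-0.02,0],0],[[0.0026,-0.022,0],0],[[0.0028,-0.024,0],0],[[0.0031,-0.026,0],0],[[0.0033,-0.028,0],0],[[0.0035,-0.03,0],0],[[0.0038,-0.032,0],0],[[0.004,-0.034,0],0],[[0.0042,-0.036,0],0],[[0.0045,-0.038,0],0],[[0.0047,-0.04,0],0]])

```text
time: 11.5
position: [0.5732, 0.024, 0.0346]
tool_rot: [3.136, 0.185, 0.0]
ft_force: [0.8, -0.1, -2.1]
grip_width: 0.198
```

carry_out(motion=[[[0.0002,-0.002,0],0],[[0.0005,-0.004,0],0],[[0.0007,-0.006,0],0],[[0.0009,-0.008,0],0],[[0.0012,-0.01,0],0],[[0.0014,-0.012,0],0],[[0.0016,-0.014,0],0],[[0.0019,-0.016,0],0],[[0.0021,-0.018,0],0],[[0.0024,-0.02,0],0]])

```text
time: 12.5
position: [0.5756, 0.004, 0.0346]
tool_rot: [3.136, 0.185, 0.0]
ft_force: [-0.2, 0.1, -1.2]
grip_width: 0.202
```

```bash
python3 p.py
```

```text
12.5 own y 0.038438057488869595 x 0.0001519969710215962 z 0.034591985357359065 F along 0.13874860391851745 [-0.19734322  0.11651093 -1.18559382]
```

carry_out(motion=[[[0.0002,-0.0015,0],0],[[0.0004,-0.003,0],0],[[0.0005,-0.0045,0],0],[[0.0007,-0.006,0],0],[[0.0009,-0.0075,0],0],[[0.001,-0.009,0],0],[[0.0012,-0.0105,0],0],[[0.0014,-0.012,0],0],[[0.0016,-0.0135,0],0],[[0.0018,-0.015,0],0],[[0.0019,-0.0165,0],0],[[0.0021,-0.018,0],0],[[0.0022,-0.019,0],0],[[0.0022,-0.019,0],0]])

```text
time: 13.9
position: [0.5778, -0.0152, 0.0346]
tool_rot: [3.136, 0.185, 0.0]
ft_force: [0.6, 0.1, -1.7]
grip_width: 0.201
```

```bash
python3 p.py
```

```text
13.9 own y 0.0190898869940077 x 0.00013062243456388742 z 0.034566548247834825 F along 0.018403754480097942 [ 0.61627223  0.09094112 -1.6579949 ]
```

carry_out(motion=[[[0.0001,-0.001,0],0],[[0.0002,-0.002,0],0],[[0.0004,-0.003,0],0],[[0.0004,-0.003,0],0]])

```text
time: 14.3
position: [0.5782, -0.0182, 0.0346]
tool_rot: [3.136, 0.185, 0.0]
ft_force: [-0.0, -0.2, -1.9]
grip_width: 0.204
```

carry_out(motion=[[[0.0001,-0.001,0],0],[[0.0002,-0.002,0],0],[[0.0004,-0.003,0],0],[[0.0004,-0.003,0],0]])

```text
time: 14.7
position: [0.5786, -0.0214, 0.0345]
tool_rot: [3.136, 0.185, 0.0]
ft_force: [-0.4, -0.6, -2.7]
grip_width: 0.202
```

carry_out(motion=[[[0.0001,-0.001,0],0],[[0.0002,-0.002,0],0],[[0.0004,-0.003,0],0],[[0.0004,-0.003,0],0]])

```text
time: 15.1
position: [0.579, -0.0242, 0.0345]
tool_rot: [3.136, 0.185, -0.0]
ft_force: [0.1, 0.1, -2.8]
grip_width: 0.199
```

carry_out(motion=[[[0.0001,-0.001,0],0],[[0.0002,-0.002,0],0],[[0.0004,-0.003,0],0],[[0.0004,-0.003,0],0]])

```text
time: 15.5
position: [0.5794, -0.0272, 0.0346]
tool_rot: [3.136, 0.185, 0.0]
ft_force: [0.9, 0.1, -1.9]
grip_width: 0.205
```

carry_out(motion=[[[0.0001,-0.001,0],0],[[0.0002,-0.002,0],0],[[0.0004,-0.003,0],0],[[0.0004,-0.003,0],0]])

```text
time: 15.9
position: [0.5798, -0.0301, 0.0346]
tool_rot: [3.136, 0.185, 0.0]
ft_force: [-0.7, 0.3, -2.0]
grip_width: 0.204
```

carry_out(motion=[[[0.0001,-0.001,0],0],[[0.0002,-0.002,0],0],[[0.0004,-0.003,0],0],[[0.0004,-0.003,0],0]])

```text
time: 16.3
position: [0.5802, -0.0331, 0.0346]
tool_rot: [3.136, 0.185, 0.0]
ft_force: [0.7, 0.1, -0.7]
grip_width: 0.201
```

carry_out(motion=[[[0.0001,-0.001,0],0],[[0.0002,-0.002,0],0],[[0.0004,-0.003,0],0],[[0.0004,-0.003,0],0]])

```text
time: 16.7
position: [0.5806, -0.0362, 0.0346]
tool_rot: [3.136, 0.185, 0.0]
ft_force: [-0.1, -0.5, -1.1]
grip_width: 0.201
```

carry_out(motion=[[[0.0001,-0.001,0],0],[[0.0002,-0.002,0],0],[[0.0004,-0.003,0],0],[[0.0004,-0.003,0],0]])

```text
time: 17.1
position: [0.581, -0.0391, 0.0345]
tool_rot: [3.136, 0.185, 0.0]
ft_force: [0.5, 0.2, -2.4]
grip_width: 0.2
```

carry_out(motion=[[[0.0001,-0.001,0],0],[[0.0002,-0.002,0],0],[[0.0004,-0.003,0],0],[[0.0004,-0.003,0],0]])

```text
time: 17.5
position: [0.5814, -0.0422, 0.0346]
tool_rot: [3.136, 0.185, 0.0]
ft_force: [0.3, -0.8, -1.3]
grip_width: 0.202
```

carry_out(motion=[[[0.0001,-0.001,0],0],[[0.0002,-0.002,0],0],[[0.0004,-0.003,0],0],[[0.0004,-0.003,0],0]])

```text
time: 17.9
position: [0.5818, -0.0451, 0.0346]
tool_rot: [3.136, 0.185, 0.0]
ft_force: [-0.3, -0.1, -1.3]
grip_width: 0.2
```

carry_out(motion=[[[0.0001,-0.001,0],0],[[0.0002,-0.002,0],0],[[0.0004,-0.003,0],0],[[0.0004,-0.003,0],0]])

```text
time: 18.3
position: [0.582, -0.0464, 0.0347]
tool_rot: [-3.134, -0.187, 0.0]
ft_force: [-0.5, 5.0, 0.1]
grip_width: 0.203
```

carry_out(motion=[[[0,0,0],0],[[0,0,0],0],[[0,0,0],0],[[0,0,0],0]])

```text
time: 18.7
position: [0.5821, -0.047, 0.0346]
tool_rot: [-3.135, -0.186, -0.0]
ft_force: [-1.5, 5.1, -0.2]
grip_width: 0.199
```

Force is steady at about 5 N, which means the buffer has given. I'll hold a moment more, then ease off at 20 mm/s.

carry_out(motion=[[[0,0,0],0],[[0,0,0],0],[[0,0,0],0],[[0,0,0],0],[[-0.0001,0.001,0],0],[[-0.0004,0.003,0],0],[[-0.0006,0.005,0],0],[[-0.0008,0.007,0],0],[[-0.001,0.009,0],0],[[-0.0013,0.011,0],0],[[-0.0015,0.013,0],0],[[-0.0018,0.015,0],0],[[-0.002,0.017,0],0],[[-0.0022,0.019,0],0],[[-0.0025,0.021,0],0],[[-0.0027,0.023,0],0],[[-0.0029,0.025,0],0],[[-0.0032,0.027,0],0],[[-0.0034,0.029,0],0],[[-0.0035,0.03,0],0]])

```text
time: 20.7
position: [0.5787, -0.0175, 0.0346]
tool_rot: [-3.136, -0.186, -0.0]
ft_force: [0.5, 0.0, -1.5]
grip_width: 0.201
```

carry_out(motion=[[[-0.0004,0.003,0],0],[[-0.0007,0.006,0],0],[[-0.0012,0.01,0],0],[[-0.0016,0.014,0],0],[[-0.0021,0.018,0],0],[[-0.0026,0.022,0],0],[[-0.0031,0.026,0],0],[[-0.0035,0.03,0],0],[[-0.004,0.034,0],0],[[-0.0047,0.04,0],0],[[-0.0053,0.045,0],0],[[-0.0053,0.045,0],0]])

```text
time: 21.9
position: [0.5732, 0.0285, 0.0347]
tool_rot: [-3.135, -0.188, -0.0]
ft_force: [-0.2, -0.3, -1.5]
grip_width: 0.201
```

```bash
python3 p.py; python3 - <<'E'
from h import *
a=grab('scene')['pixels'][120:300,220:420]; b=grab('top')['pixels'][140:255,255:430]
a=cv2.resize(a,None,fx=2.6,fy=2.6,interpolation=cv2.INTER_CUBIC);b=cv2.resize(b,None,fx=2.0,fy=2.0)
c=np.zeros((468,520+280,3),np.uint8);c[:,:520]=a;b=b[:,70:350];c[:b.shape[0],520:]=b
cv2.imwrite('pics/after.png',c)
E
```

```text
21.9 own y 0.06304265814102326 x 0.0006935822371935321 z 0.03468872316151955 F along -0.24491448946820982 [-0.15835609 -0.26519799 -1.45312539]
```

View pics/after.png

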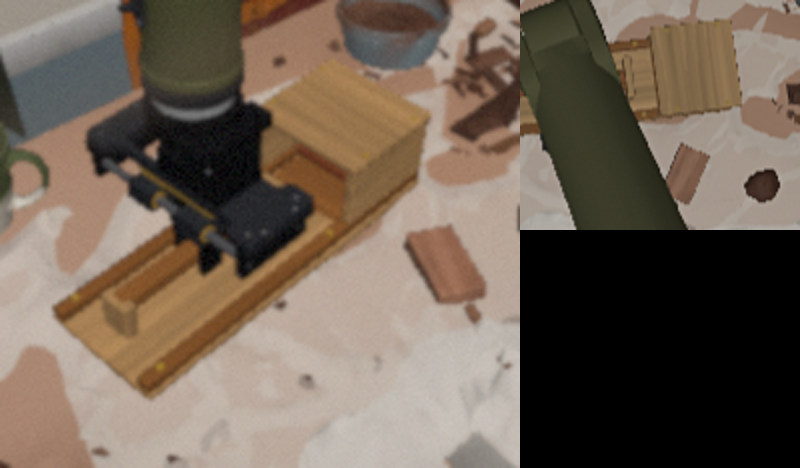

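The scene crop shows the blade clear of the hood, the channel empty, and a little red just visible inside the mouth at (315,155). The block and lump look unmoved. I'll check the red patch against the expected tube position before laying the pusher back.

```bash
python3 - <<'E'
from h import *
d=grab('scene');p=d['pixels'].astype(int)
m=((p[...,2]-p[...,1]>45)&(p[...,2]-p[...,1]>1.3*(p[...,1]-p[...,0])))
m[:,:]&=np.pad(np.ones((60,70),bool),((160,180),(310,260)))
ys,xs=np.nonzero(m);print(len(xs),[(x,y) for x,y in zip(xs,ys)][::4])
O=np.array([.5799,-.0342,0]);u=np.array([-.1167,.9932,0]);n=np.array([.9932,.1167,0])
for yc in(-.13,-.1,-.08): print(yc,[proj(d,O+u*(yc+.014)+n*x+[0,0,z])[0].round(0).tolist() for x in(-.042,0,.042) for z in (.018,.046)])
print('mouth',[proj(d,O+u*-.07+n*x+[0,0,z])[0].round(0).tolist() for x in(-.05,.05) for z in(.012,.086)])
E
```

```text
57 [(np.int64(335), np.int64(176)), (np.int64(336), np.int64(178)), (np.int64(338), np.int64(179)), (np.int64(342), np.int64(180)), (np.int64(342), np.int64(182)), (np.int64(331), np.int64(183)), (np.int64(331), np.int64(184)), (np.int64(347), np.int64(184)), (np.int64(348), np.int64(185)), (np.int64(351), np.int64(186)), (np.int64(339), np.int64(187)), (np.int64(345), np.int64(189)), (np.int64(345), np.int64(193)), (np.int64(348), np.int64(203)), (np.int64(340), np.int64(216))]
-0.13 [[360.0, 195.0], [361.0, 187.0], [347.0, 187.0], [348.0, 179.0], [335.0, 179.0], [335.0, 171.0]]
-0.1 [[352.0, 201.0], [353.0, 193.0], [339.0, 193.0], [340.0, 185.0], [327.0, 185.0], [327.0, 177.0]]
-0.08 [[347.0, 205.0], [348.0, 197.0], [334.0, 197.0], [335.0, 189.0], [322.0, 189.0], [322.0, 181.0]]
mouth [[350.0, 208.0], [353.0, 185.0], [320.0, 188.0], [321.0, 166.0]]
```

carry_out(motion=[[[0,0,0.02],0],[[-0.002,0.015,0.045],0],[[-0.004,0.03,0.065],0],[[-0.03,0.055,0.075],-0.03],[[-0.07,0.066,0.075],-0.07],[[-0.11,0.0675,0.075],-0.117],[[-0.144,0.0675,0.065],-0.117],[[-0.144,0.0675,0.04],-0.117],[[-0.144,0.0675,0.01],-0.117],[[-0.144,0.0675,0],-0.117],[[-0.144,0.0675,0],-0.117]])

```text
time: 23.15
position: [0.4281, 0.0946, 0.0336]
tool_rot: [-3.141, -0.002, 0.005]
ft_force: [-0.2, -0.1, -1.4]
grip_width: 0.203
```

The red streak from (335,176) to (351,186) matches a tube at own y ≈ −0.13, so it is in the bay. I'll lower the pusher gently and release it.

carry_out(motion=[[[0,0,-0.008],0],[[0,0,-0.015],0],[[0,0,-0.019],0],[[0,0,-0.021],0],[[0,0,-0.022],0],[[0,0,-0.0225],0],[[0,0,-0.0225],0]])

```text
time: 23.85
position: [0.4293, 0.0947, 0.0129]
tool_rot: [3.141, 0.002, -0.001]
ft_force: [-3.9, -0.4, 6.7]
grip_width: 0.202
```

Contact with the table is felt (6.7 N), so I'll release and lift away.

carry_out(motion=[[[0,0,0],0],[[0,0,0],0],[[0,0,0],0],[[0,0,0],0],[[0,0,0],0],[[0,0,0],0]], grip=-0.2)

```text
time: 24.45
position: [0.4294, 0.0946, 0.0121]
tool_rot: [3.142, 0.002, 0.0]
ft_force: [0.5, 0.0, 0.1]
grip_width: 0.584
```

carry_out(motion=[[[0,0,0.01],0],[[0,0,0.03],0],[[0,0,0.06],0],[[0,0,0.1],0],[[0,0,0.14],0],[[0,0,0.18],0],[[0.03,-0.04,0.2],0],[[0.06,-0.08,0.2],0],[[0.06,-0.12,0.2],0],[[0.06,-0.16,0.2],0],[[0.06,-0.2,0.2],0],[[0.06,-0.24,0.2],0],[[0.06,-0.28,0.2],0],[[0.06,-0.32,0.2],0],[[0.06,-0.36,0.2],0],[[0.06,-0.36,0.2],0]])

```text
time: 26.05
position: [0.4875, -0.2725, 0.2121]
tool_rot: [3.14, -0.013, -0.0]
ft_force: [0.2, -0.4, -0.1]
grip_width: 0.599
```

```bash
python3 - <<'E'
from h import *
s=get_state();print(s['time'],s['position'],s['grip_width'],s['ft_force'])
a=grab('scene')['pixels'][120:340,200:440]; b=grab('top')['pixels'][140:260,225:430]
a=cv2.resize(a,(440,403));b=cv2.resize(b,(360,211))
c=np.zeros((403,800,3),np.uint8);c[:,:440]=a;c[:211,440:]=b
cv2.imwrite('pics/final.png',c)
E
```

```text
26.05 [ 0.48745179 -0.27246849  0.21214911] 0.5985472499426389 [ 0.15395786 -0.41536872 -0.09942157]
```

View pics/final.png

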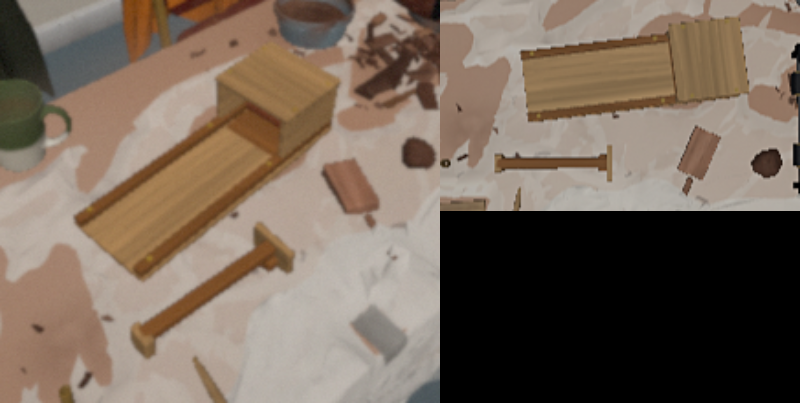

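The final picture shows the pusher standing level at its old place, an empty channel with the tube under the hood (red at (262,115)), and the block, lump and ferrule where they were.

```bash
python3 -c "
from bench import ticket
print(ticket.close_job())"
```

```text
the job is handed in; nothing more can be done
None
```

The tube is in the covered bay and the pusher is back on the table. The job was handed in at about 26 s; `close_job` gives no verdict.

- **Rolling the tube:** I gripped the pusher by its handle and rolled the tube at 10–35 mm/s. The wrist force stayed under about 1 N until it rose to about 5 N at the buffer. I held it there for about 0.8 s or more, with a second reading of 5.1 N, then eased off at 20 mm/s.
- **Laying the pusher back:** I set it down at its original place and released it, then moved the arm clear.

**Last checks:**
- **Tube:** it shows only as red inside the hood. After I eased off, the red streak matched a centre at own y ≈ −0.13 m.
- **Pusher and other things:** the pusher looks level on its blade and foot. By eye, the block, lump and ferrule look unmoved. I did not measure either.
- **Hump:** I never felt it as a separate force. I judged the tube to be past it from the buffer force and that position.

No check failed. The scene-camera predictions differed from what I saw by about 1–2 pixels (2–4 mm).

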